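# Load the cast tray and slide it home

## Robot

A 6-joint arm with a two-finger parallel gripper is mounted at the origin on a cart in front of the work surface, level with it; the furniture and walls round the work are solid. World frame = base frame: x ahead of the robot, y to its left, z up, the work surface at z = 0. Lengths are in m, angles in rad, forces in N, time in s.
With the tool pointing down it reaches from about 0.3 to 0.875 m from the base axis. Payload 6.4 kg.
Tool frame: the origin (TCP) lies at the very end of the fingers, on their centre line; the grasp point (between the pads) lies ctrl.pinch_z behind it (ctrl.pinch_z is the distance from the TCP to the grasp point, in m); y points along the fingers, z is the direction in which the jaws open and shut, and the axes are right-handed (so a half turn about y gives the same grasp; the last joint's range is limited). The gripper opens to 85 mm and grips with 20 to 120 N. Pads are 22 mm wide; open, the fingers measure 114 mm over their backs; the gripper's body (76 mm by 85 mm) begins 54 mm behind the grasp point. The pads swing forward as they close: fully open they stand 13 mm farther back than shut.
Start: joints at [-1.479, 0.181, 1.607, -0, 1.354, -0.206], TCP at [0.169, -0.55, 0.231] pointing down, gripper open.
Joint ranges: [-2.99, 2.99], [-0.89, 2.07], [0.3, 2.58], [-1.14, 4.28], [0, 2.63], [-3.12, 3.12]. Speed limits (rad/s): [2.57, 2.57, 3.01, 3.14, 3.14, 3.14].

## Interface

Orientations are given as a unit quaternion [w, x, y, z].
In Python, from bench import ctrl gives the robot as it stands.
- The arm moves only by the shell command python3 -m pendant 'ROWS'. ROWS is JSON, one flat list of numbers, 7 for each row, row after row: the shift along the world's x, y, z in m, then the turn, a rotation vector about the world's x, y, z in degrees, then the finger opening in m, from 0 to 0.0854. In form: [tx, ty, tz, rx, ry, rz, hand, tx, ty, tz, rx, ry, rz, hand, ...]. A call has 1 to 12 rows; each row shifts and turns the commanded pose from where the row before left it; what a row does not reach is not made up. A row lasts 1/8 s, in which the tool goes at most 62.5 mm and 10.7 degrees, less where a joint would pass 70% of its speed; a pose out of reach is approached as far as the arm can. A call with a gripper value outside its range is refused whole. The fingers move at their own pace and stop on an object; the grip force is fixed at half the most. Time passes only in rows, so rows that do not move let the fingers close. It gives the time, the measured TCP pose, the force and the opening at its end, in the units of the state.
- ctrl.get_obs(): the state, without advancing time (a new reading comes with each control period).
- ctrl.camera(name): name is "scene" or "top" or "wrist"; returns the picture (384x512x3 uint8, red, green, blue); there is no depth.
- ctrl.camera_info(name): a dict with "fx", "fy", "cx", "cy" (pixels), "origin" and "rotation" of the camera in the world; the wrist camera has in their place "tool_from_camera" (4x4, takes a point from camera to tool coordinates, whose origin is the TCP and whose axes are the tool frame's). Camera axes: x right, y down, z forward; pixel columns grow to the right and rows downward; lengths in m; the calibration is good to about 2 mm. A picture is of the moment at which its call begins: read the wrist's pose just before it. camera_info takes no time and is no camera call.
- ctrl.hand_in(): hands the job in, once; it reports no verdict.
Trained networks look in the newest picture that a camera, given by its name, has taken for a name from the list of things; names that differ only in an ending like _2 or _b are one class to them, and where a whole thing is asked for, a point or a joint stands for the part that bears it (a point fixed in the world has none). Each returns a list of dicts, best first, with "score" (0 to 1); they miss things now and then, are a little off and sometimes report something else, mostly with a low value. They report only what shows in the picture. A call takes as long as a camera call.
- ctrl.silhouettes(target, camera): "mask" (384x512 bool, what is visible of it) and "bbox" ([left, top, right, bottom] in pixels, round what is visible of it).
The state is a dict: "time_s": time; "q": joint angles; "dq": joint speeds; "joint_efforts": joint torques, N m; "eef_pos": TCP position; "eef_rot": TCP orientation; "wrist_force": force on the tool from outside, world axes, zero at the start; "torque": the same for the moment, N m; "opening": opening from 0.0 (shut) to 1.0 (fully open).
Only numpy, scipy, OpenCV 4.12 (cv2) and the standard library are available. Lean on these libraries where they do the work, as an engineer would, in place of code of your own. Each camera call takes 0.05 s, during which the arm holds its last target.

## Task

Set the white plaster cast upright on the black pad of the blue tray and let go, then push the tray along its rails until it has pressed the red plunger of the seat switch all the way in. Push gently on the middle of the tray's rear wall: it jams if pushed off-centre, and must not be forced. Press the plunger only with the tray, keep the cast on the pad, and leave the other casts where they are.

Things in the scene. Friction and masses are not known exactly. Their poses are not given: they have to be found in the camera images.
- guide: Fixed aluminium slide guide, 370 x 186 x 26 mm. Origin: centre of its underside, on the bench. +x is the sliding direction, from the open end where the tray waits to the seat switch. Base plate 4 mm thick; side rails 150 mm apart inside, with lips 22 to 26 mm above the bench that reach in to y = +-69 mm, so the tray cannot be lifted out.
- tray: Loose blue tray in the guide, 0.36 to 0.6 kg. Origin: centre of its underside, 4 mm above the bench; x along the guide. Plate 130 (x) x 132 x 10 mm. Two white side shoes, only 32 mm long, with 1.5 mm play a side, guide it: pushed 30 mm or more off its centre line it cocks and jams; within 5 mm it slides with 2 to 7 N. Starts at guide x -0.11 to -0.08 m.
- tray_pad (a point): Centre of the top of the tray's black rubber pad, 72 x 72 mm, 12 mm above the tray's underside (16 mm above the bench). Axes as the tray.
- tray_wall (a point): Middle of the outer face of the tray's rear wall, 20 mm above the tray's underside, marked by a white stripe: push here, towards the guide's +x. The wall crosses the tray's rear edge: 10 mm thick, 132 mm wide, 32 mm high above the tray's underside. Axes as the tray. Pushing with more than 45 N counts as forcing.
- seat_plunger (a joint): Red plunger, 30 mm wide, of the black seat switch that stands between the rails near the guide's far end; the tray's front meets it. 0 = out, 0.008 m = fully in, where the tray stops dead. No spring: takes about 4 N, stays where pushed. Where the switch is clamped varies and is not told: feel for it. The tray's origin is then at guide x 0.050 to 0.075 m.
- cast_white: Loose white plaster cast of a jaw, 55 (x) x 60 (y) x 31 mm, about 0.11 kg. Origin: centre of its underside; z up. The base, up to about 20 mm high, has near-upright sides and can be gripped across y (60 mm) or x. It stands on the bench in one of three places left of the guide, in a row with the other two casts, about 95 mm from centre to centre.
- cast_tan: Bystander: loose tan cast with a pinkish base, 54 x 58 x 34 mm. Origin: centre of its underside. Leave it.
- cast_yellow: Bystander: loose yellow cast, 58 x 63 x 34 mm. Origin: centre of its underside. Leave it.

How it is judged:
On the way, in this order (a step that is already met when the one before it is completed fails the run):
1. the white cast stands released on the tray's pad, the plunger not yet touched (horizontal distance between cast_white and tray_pad below 0.018 m and z of cast_white in the frame of tray_pad between -0.004 and 0.004 m and angle between cast_white's own z axis and vertical below 0.1 rad and contact force between the fingers and cast_white below 0.1 N and value of joint seat_plunger below 0.002 m), for 0.2 s.
2. the tray has pressed the plunger all the way in (value of joint seat_plunger above 0.0065 m), for 0.1 s.
At the end, for the whole second after the job is handed in: The plunger is pressed in by more than 6.5 of its 8 mm, the tray lies flat in the guide at its far end, the white cast stands upright on the pad with its centre within 22 mm of the pad's centre, and everything is at rest (value of joint seat_plunger above 0.0065 m and x of tray in the frame of guide above 0.045 m and z of tray in the frame of guide below 0.007 m and horizontal distance between cast_white and tray_pad below 0.022 m and angle between cast_white's own z axis and vertical below 0.1 rad and z of cast_white in the frame of tray_pad below 0.005 m and linear speed of each of tray, cast_white below 0.01 m/s); the robot touches nothing.
It fails at once if the tray is forced: pushed with more than 45 N (contact force between the fingers and tray above 45 N).
It fails at once if the fingers press the plunger themselves (contact force between the fingers and seat_plunger above 1 N).
It fails at once if another cast is moved by more than 20 mm (distance of any of cast_tan, cast_yellow from where it was at the start of the episode above 0.02 m).
It also fails if it takes over 64 s, if anything falls off the work surface, if the arm or the gripper's body presses on something with over 40 N, if the wrist force passes 120 N, or if a joint passes its speed limit or range.

## Working session

There is one attempt and no reset: what is moved stays moved. The work goes in short steps, Python scripts to look and compute and a shell command to move; the robot and the scene stay as the last step left them, time stands still between calls to the robot, and variables do not carry over. Pictures are saved under pics/ and viewed, and the job is handed in when it is done.

```bash
mkdir -p pics; ls; python3 - <<'E'
from bench import ctrl
import cv2, json
print(ctrl.get_obs(), ctrl.pinch_z)
for n in ["scene","top","wrist"]:
    im=ctrl.camera(n); cv2.imwrite(f"pics/{n}0.png",im[:,:,::-1]); print(n,ctrl.camera_info(n))
E
```

```text
pics
{'time_s': 0.0, 'q': array([-1.47930899e+00,  1.81538522e-01,  1.60803082e+00,  1.52806675e-05,
        1.35378558e+00, -2.06311849e-01]), 'dq': array([ 1.71678134e-03,  1.46410100e-03, -8.55795032e-04,  9.09985657e-05,
        1.20562536e-03,  1.08456373e-03]), 'joint_efforts': array([ 1.48258372e-03, -4.44864535e+01, -3.51342702e+01, -2.56703670e-04,
        8.97556281e-03,  3.98976852e-05]), 'eef_pos': array([ 0.16867751, -0.54911845,  0.23037454]), 'eef_rot': array([ 0.10493911, -0.10485707,  0.69990422, -0.69866076]), 'wrist_force': array([-0.32739706, -0.94711916, -0.13625332]), 'torque': array([ 0.0413036 , -0.00394916,  0.03115634]), 'opening': 0.9989066404800623} 0.0187
scene {'fx': 378.3832722131843, 'fy': 378.3832722131843, 'cx': 253.32555204808503, 'cy': 193.30613885352508, 'origin': array([-0.26386264,  0.48605116,  0.50777822]), 'rotation': array([ 0.2396941 , -0.41280884,  0.75931067, -0.44224755])}
top {'fx': 364.7037322854144, 'fy': 364.7037322854144, 'cx': 259.37200537060994, 'cy': 198.21806042536264, 'origin': array([0.34962263, 0.01580873, 0.90498375]), 'rotation': array([-0.04949898,  0.71559862, -0.69568476,  0.03861591])}
wrist {'fx': 271.0930054379099, 'fy': 271.0930054379099, 'cx': 255.3096545607518, 'cy': 195.669172279752, 'tool_from_camera': array([[-1.88665752e-04,  9.64429948e-01,  2.64338495e-01,
        -6.73899146e-02],
       [ 4.35815263e-04, -2.64338396e-01,  9.64429895e-01,
        -1.42570162e-01],
       [ 9.99999887e-01,  2.97157643e-04, -3.70441689e-04,
        -1.66612171e-04],
       [ 0.00000000e+00,  0.00000000e+00,  0.00000000e+00,
         1.00000000e+00]])}
```

View pics/top0.png

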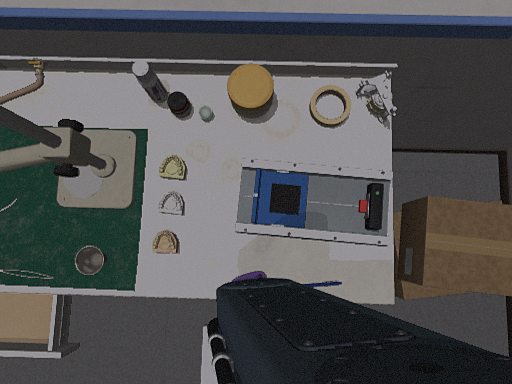

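View pics/scene0.png

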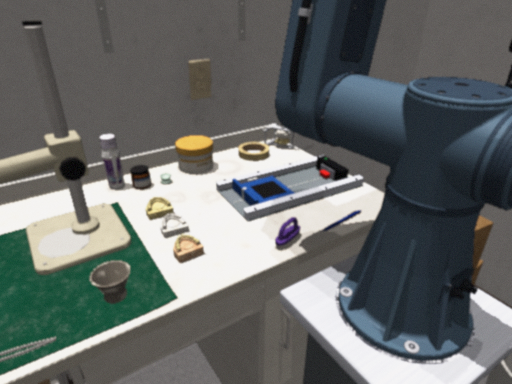

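The top view shows the white cast at about (172,204), between the yellow one (172,167) and the tan one (165,242). The tray pad is at (286,199), its rear wall stripe at about (255,196), and the red plunger at (363,206). The microscope stand is near (100,160).

```bash
cat > h.py <<'E'
from bench import ctrl
import numpy as np, cv2
from scipy.spatial.transform import Rotation as R
def rot(q): return R.from_quat([q[1],q[2],q[3],q[0]])
def cam(name, obs=None):
    ci=ctrl.camera_info(name)
    if name=="wrist":
        o=obs or ctrl.get_obs(); T=np.array(ci["tool_from_camera"]); Rt=rot(o["eef_rot"]).as_matrix()
        return ci, Rt@T[:3,:3], o["eef_pos"]+Rt@T[:3,3]
    return ci, rot(ci["rotation"]).as_matrix(), np.array(ci["origin"])
def p2w(name,u,v,z,obs=None):
    ci,Rm,o=cam(name,obs)
    d=Rm@np.array([(u-ci["cx"])/ci["fx"],(v-ci["cy"])/ci["fy"],1.])
    return o+d*(z-o[2])/d[2]
def w2p(name,p,obs=None):
    ci,Rm,o=cam(name,obs); c=Rm.T@(np.array(p)-o)
    return ci["fx"]*c[0]/c[2]+ci["cx"], ci["fy"]*c[1]/c[2]+ci["cy"]
def rect(mask,name,z,obs=None):
    ys,xs=np.nonzero(mask)
    P=np.array([p2w(name,x,y,z,obs)[:2] for x,y in zip(xs,ys)])
    r=cv2.minAreaRect((P*1000).astype(np.float32)); return P.mean(0), r
E
python3 - <<'E'
from h import *
im=ctrl.camera("top")
for t,z in [("cast_white",.015),("cast_tan",.015),("cast_yellow",.015),("tray",.02),("tray_pad",.016),("guide",.026),("seat_plunger",.02),("tray_wall",.036)]:
    for s in ctrl.silhouettes(t,"top")[:2]:
        m,r=rect(s["mask"],"top",z); print(t,round(s["score"],2),s["bbox"],s["mask"].sum(),m.round(3),np.round(r[0]),np.round(r[1]),round(r[2],1))
c=im[140:260,140:400]; cv2.imwrite("pics/topcrop.png",cv2.resize(c[:,:,::-1],None,fx=3,fy=3,interpolation=cv2.INTER_CUBIC))
print(ctrl.get_obs()["time_s"])
E
```

```text
cast_white 0.86 [158.5, 189.2, 184.9, 212.2] 466 [0.443 0.248] [446. 246.] [65. 54.] 81.7
cast_tan 0.56 [151.6, 229.9, 180.7, 252.0] 460 [0.346 0.258] [349. 258.] [51. 59.] 3.3
cast_yellow 0.79 [158.9, 151.6, 186.0, 182.3] 557 [0.532 0.25 ] [536. 249.] [67. 62.] 85.1
tray 0.79 [252.7, 173.1, 307.6, 229.1] 2857 [ 0.461 -0.019] [463. -19.] [130. 139.] 86.0
tray_pad 0.6 [252.6, 169.6, 311.0, 227.9] 2881 [ 0.461 -0.019] [462. -19.] [134. 138.] 86.4Traceback (most recent call last):
  File "<stdin>", line 5, in <module>
  File "h.py", line 20, in rect
    P=np.array([p2w(name,x,y,z,obs)[:2] for x,y in zip(xs,ys)])
                ~~~^^^^^^^^^^^^^^^^
  File "h.py", line 12, in p2w
    ci,Rm,o=cam(name,obs)
            ~~~^^^^^^^^^^
  File "h.py", line 6, in cam
    ci=ctrl.camera_info(name)
ValueError: time passes only in moves, steps and waits
```

```bash
cat > h.py <<'E'
from bench import ctrl
import numpy as np, cv2
from scipy.spatial.transform import Rotation as R
def rot(q): return R.from_quat([q[1],q[2],q[3],q[0]])
CI={}
def cam(name, obs=None):
    if name not in CI: CI[name]=ctrl.camera_info(name)
    ci=CI[name]
    if name=="wrist":
        T=np.array(ci["tool_from_camera"]); Rt=rot(obs["eef_rot"]).as_matrix()
        return ci, Rt@T[:3,:3], obs["eef_pos"]+Rt@T[:3,3]
    return ci, rot(ci["rotation"]).as_matrix(), np.array(ci["origin"])
def p2w(name,u,v,z,obs=None):
    ci,Rm,o=cam(name,obs); u=np.asarray(u,float); v=np.asarray(v,float)
    d=np.stack([(u-ci["cx"])/ci["fx"],(v-ci["cy"])/ci["fy"],np.ones_like(u)],-1)@Rm.T
    return o+d*((z-o[2])/d[...,2])[...,None]
def w2p(name,p,obs=None):
    ci,Rm,o=cam(name,obs); c=Rm.T@(np.array(p)-o)
    return ci["fx"]*c[0]/c[2]+ci["cx"], ci["fy"]*c[1]/c[2]+ci["cy"]
def rect(mask,name,z,obs=None):
    ys,xs=np.nonzero(mask)
    P=p2w(name,xs,ys,z,obs)[:,:2]
    r=cv2.minAreaRect((P*1000).astype(np.float32)); return P.mean(0), r
E
python3 - <<'E'
from h import *
im=ctrl.camera("top")
c=im[140:260,140:400]; cv2.imwrite("pics/topcrop.png",cv2.resize(c[:,:,::-1],None,fx=3,fy=3,interpolation=cv2.INTER_CUBIC))
for t,z in [("guide",.026),("seat_plunger",.02)]:
    for s in ctrl.silhouettes(t,"top")[:2]:
        m,r=rect(s["mask"],"top",z); print(t,round(s["score"],2),s["bbox"],s["mask"].sum(),m.round(3),np.round(r[0]),np.round(r[1]),round(r[2],1))
print(ctrl.get_obs()["time_s"])
E
```

```text
guide 0.95 [235.0, 160.9, 394.1, 246.6] 7725 [ 0.452 -0.116] [ 455. -103.] [371. 188.] 86.4
seat_plunger 0.67 [360.5, 202.4, 367.5, 212.4] 88 [ 0.448 -0.22 ] [ 448. -220.] [17. 29.] 89.6
seat_plunger 0.59 [251.6, 165.9, 308.1, 227.0] 2861 [ 0.461 -0.019] [462. -20.] [132. 137.] 86.6
0.65
```

View pics/topcrop.png

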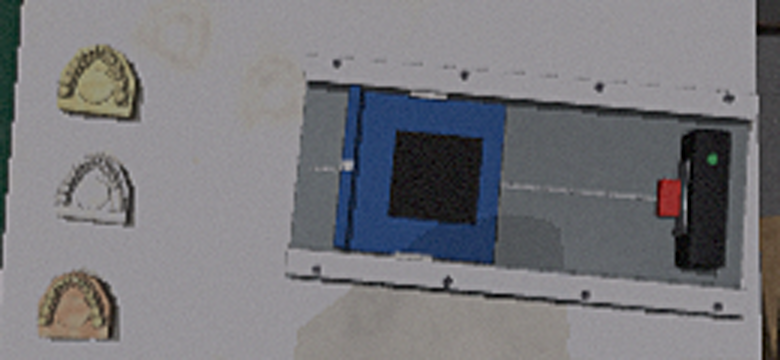

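```bash
python3 - <<'E'
from h import *
im=ctrl.camera("top").astype(int)
sub=np.zeros(im.shape[:2],bool); sub[178:220,264:306]=1
pad=(im.max(2)<60)&sub
n,l,st,ce=cv2.connectedComponentsWithStats(pad.astype(np.uint8)); k=1+np.argmax(st[1:,4]); 
m,r=rect(l==k,"top",.016); print("pad",st[k],m.round(4),np.round(r[0],1),np.round(r[1],1),r[2])
g=np.array([.455,-.103]); a=np.deg2rad(-93.6); ux=np.array([np.cos(a),np.sin(a)]); uy=np.array([-ux[1],ux[0]])
print("pad in guide",(m-g)@ux,(m-g)@uy)
print("stripe",p2w("top",140+348/3,140+166/3,.036))
w=m-65e-3*ux; print("wall",w)
# cast
s=ctrl.silhouettes("cast_white","top")[0]
for z in (.008,.015,.025): print(rect(s["mask"],"top",z))
o=ctrl.get_obs(); print(rot(o["eef_rot"]).as_matrix().round(3), o["eef_pos"], o["time_s"])
E
```

```text
pad [269 183  32  32 847] [ 0.4613 -0.0315] [461.  -31.1] [71.9 72.6] 85.74014282226562
pad in guide -0.07178506543097744 0.001798423663169139
stripe [0.46511947 0.03910684 0.036     ]
wall [0.46538368 0.03340223]
(array([0.44283809, 0.2484453 ]), ((444.03631591796875, 248.94705200195312), (54.97626876831055, 58.11443328857422), 1.6016587018966675))
(array([0.44211065, 0.24662982]), ((443.299560546875, 247.12765502929688), (54.54725646972656, 57.660865783691406), 1.6017053127288818))
(array([0.44107144, 0.24403628]), ((442.2469482421875, 244.52853393554688), (53.93442153930664, 57.01293182373047), 1.601825475692749))
[[-0.956  0.     0.293]
 [-0.293 -0.    -0.956]
 [ 0.    -1.     0.   ]] [ 0.168727   -0.54972804  0.23132935] 0.75
```

```bash
python3 -m pendant '[0.02,0.055,0,0,0,-1.5,0.085,0.02,0.055,0,0,0,-1.5,0.085,0.02,0.055,0,0,0,-1.5,0.085,0.02,0.055,0,0,0,-1.5,0.085,0.02,0.055,0,0,0,-1.5,0.085,0.02,0.055,0,0,0,-1.5,0.085,0.02,0.055,0,0,0,-1.5,0.085,0.02,0.055,0,0,0,-1.5,0.085,0.02,0.055,0,0,0,-1.5,0.085,0.02,0.055,0,0,0,-1.5,0.085,0.02,0.055,0,0,0,-1.5,0.085,0.02,0.055,0,0,0,0,0.085]'
```

```text
time_s: 2.25
eef_pos: [0.4093, 0.1124, 0.2318]
eef_rot: [-0.004, 0.003, -0.707, 0.707]
wrist_force: [1.0, -1.2, 0.4]
opening: 0.994
```

```bash
python3 -m pendant '[0.009,0.034,-0.01,0,0,0,0.085,0.009,0.034,-0.01,0,0,0,0.085,0.009,0.034,-0.01,0,0,0,0.085,0.007,0.032,-0.01,0,0,0,0.085,0,0,0,0,0,0,0.085]'
python3 - <<'E'
from h import *
o=ctrl.get_obs(); im=ctrl.camera("wrist"); cv2.imwrite("pics/w1.png",im[:,:,::-1])
print(o["eef_pos"],rot(o["eef_rot"]).as_matrix().round(3))
for s in ctrl.silhouettes("cast_white","wrist")[:2]:
    print(s["score"],s["bbox"])
    for z in (.005,.015,.025): print(rect(s["mask"],"wrist",z,o))
E
```

```text
time_s: 2.88
eef_pos: [0.4422, 0.2457, 0.1904]
eef_rot: [-0.004, 0.005, -0.707, 0.707]
wrist_force: [0.0, -0.0, 0.3]
opening: 0.993
[0.44220984 0.2456899  0.19039785] [[-1.    -0.002  0.013]
 [-0.013 -0.    -1.   ]
 [ 0.002 -1.     0.   ]]
0.91 [227.8, 150.9, 277.5, 203.2]
(array([0.44086818, 0.24904387]), ((443.3996276855469, 248.37232971191406), (60.67921447753906, 57.92308807373047), 84.13213348388672))
(array([0.44296919, 0.24897736]), ((445.4234313964844, 248.3262939453125), (58.82844161987305, 56.15639114379883), 84.13212585449219))
(array([0.4450702 , 0.24891086]), ((447.4472961425781, 248.28030395507812), (56.97767639160156, 54.389671325683594), 84.13217163085938))
```

View pics/w1.png

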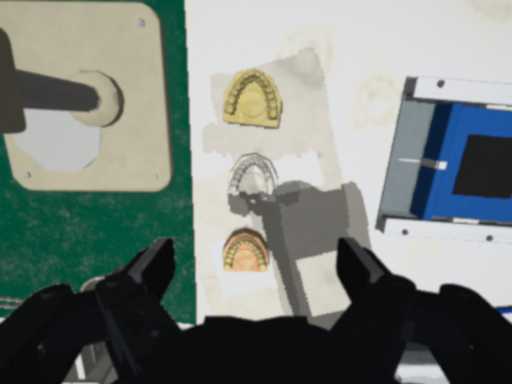

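```bash
python3 - <<'E'
from h import *
im=cv2.imread("pics/w1.png")[130:230,200:300]
im=cv2.convertScaleAbs(im,alpha=1.0)
cv2.imwrite("pics/w1c.png",cv2.resize(im,None,fx=6,fy=6,interpolation=cv2.INTER_CUBIC))
s=ctrl.silhouettes("cast_white","wrist")[0]["mask"]
ys,xs=np.nonzero(s)
for y in range(ys.min(),ys.max()+1,4): print(y,xs[ys==y].min(),xs[ys==y].max())
E
```

```text
153 250 254
157 240 265
161 237 270
165 235 272
169 232 273
173 230 275
177 229 276
181 229 277
185 228 276
189 228 276
193 228 276
197 231 275
201 270 273
```

View pics/w1c.png

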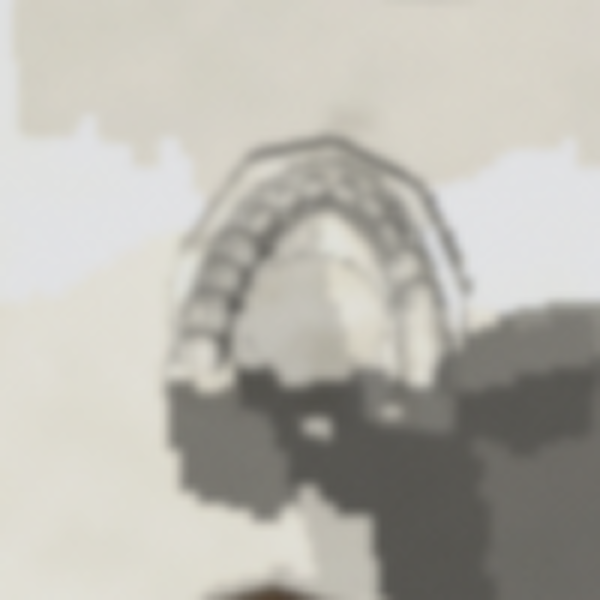

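```bash
python3 -m pendant '[-0.003,0.002,-0.03,0,0,-5,0.0854,0,0,-0.035,0,0,0,0.0854,0,0,-0.035,0,0,0,0.0854,0,0,-0.03,0,0,0,0.0854,0,0,-0.02,0,0,0,0.0854,0,0,-0.015,0,0,0,0.0854,0,0,-0.01,0,0,0,0.0854,0,0,0,0,0,0,0.0854]'
python3 - <<'E'
from h import *
o=ctrl.get_obs(); print(o["eef_pos"],o["wrist_force"],o["opening"])
a=ctrl.camera("wrist"); b=ctrl.camera("scene")
cv2.imwrite("pics/w2.png",a[:,:,::-1]); cv2.imwrite("pics/s2.png",cv2.resize(b[170:290,100:260,::-1],None,fx=4,fy=4,interpolation=cv2.INTER_CUBIC))
E
```

```text
time_s: 4.03
eef_pos: [0.4396, 0.246, 0.0161]
eef_rot: [0.028, -0.027, -0.706, 0.707]
wrist_force: [-0.6, -0.6, -0.4]
opening: 1.001
[0.43961553 0.24601287 0.01607843] [-0.59793225 -0.59160265 -0.37684907] 1.0011926062670302
```

View pics/w2.png

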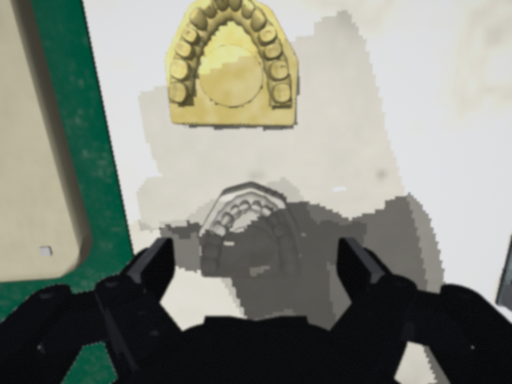

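View pics/s2.png

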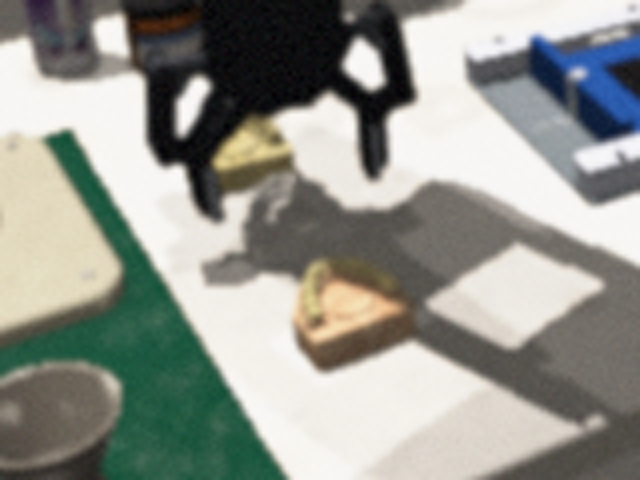

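```bash
python3 -m pendant '[0,0.001,-0.008,0,0,0,0.0854,0,0,-0.006,0,0,0,0.0854,0,0,-0.003,0,0,0,0.0854,0,0,0,0,0,0,0.0854]'
python3 - <<'E'
from h import *
o=ctrl.get_obs(); print(o["eef_pos"],o["wrist_force"],o["opening"])
b=ctrl.camera("scene")
cv2.imwrite("pics/s3.png",cv2.resize(b[170:290,100:260,::-1],None,fx=4,fy=4,interpolation=cv2.INTER_CUBIC))
E
```

```text
time_s: 4.62
eef_pos: [0.4394, 0.2472, -0.0011]
eef_rot: [0.028, -0.027, -0.706, 0.707]
wrist_force: [0.1, -0.2, 0.4]
opening: 1.005
[ 0.43941853  0.24724131 -0.00109758] [ 0.07675484 -0.21073874  0.44895877] 1.004515406985542
```

View pics/s3.png

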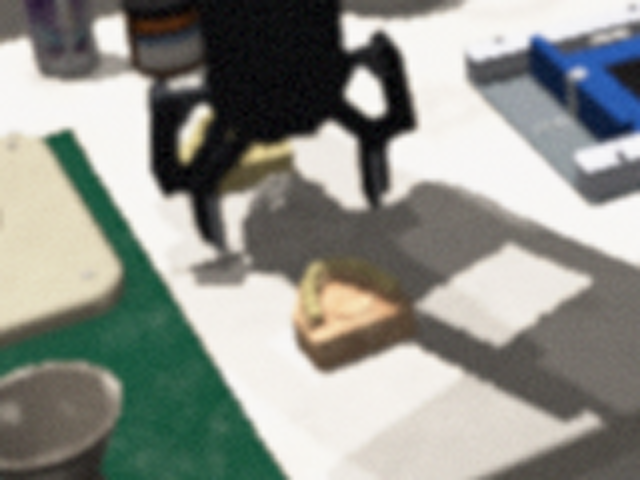

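```bash
python3 -m pendant '[0,0,-0.003,0,0,0,0.07,0,0,0,0,0,0,0.05,0,0,0,0,0,0,0.05,0,0,0,0,0,0,0.05,0,0,0,0,0,0,0.05]'
python3 - <<'E'
from h import *
o=ctrl.get_obs(); print(o["eef_pos"],o["wrist_force"],o["opening"])
b=ctrl.camera("scene")
cv2.imwrite("pics/s4.png",cv2.resize(b[170:290,100:260,::-1],None,fx=4,fy=4,interpolation=cv2.INTER_CUBIC))
b=ctrl.camera("wrist"); cv2.imwrite("pics/w4.png",b[:,:,::-1])
E
```

```text
time_s: 5.3
eef_pos: [0.44, 0.2475, -0.0033]
eef_rot: [-0.027, 0.028, 0.707, -0.706]
wrist_force: [-1.5, 1.5, 4.9]
opening: 0.663
[ 0.44003673  0.24749145 -0.00334146] [-1.52386182  1.53228027  4.92086218] 0.663171220214348
```

View pics/s4.png

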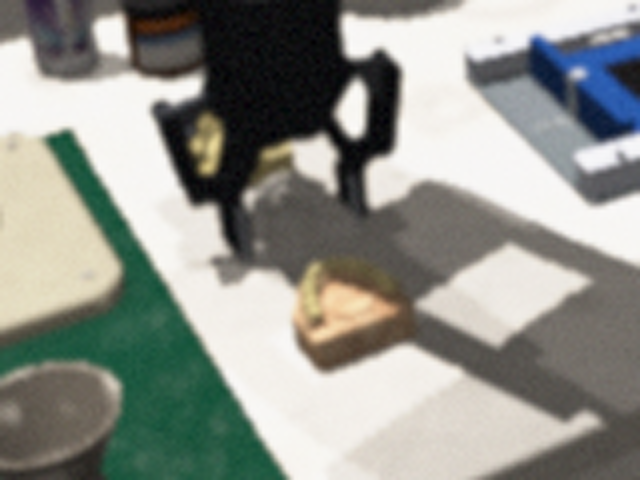

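View pics/w4.png

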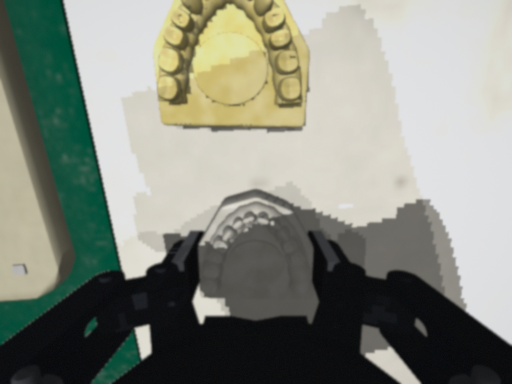

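```bash
python3 -m pendant '[0,0,0.01,0,0,0,0.05,0,0,0.02,0,0,0,0.05,0,0,0.04,0,0,0,0.05,0,0,0.04,0,0,0,0.05,0,0,0.02,0,0,0,0.05,0,0,0,0,0,0,0.05]'
python3 - <<'E'
from h import *
o=ctrl.get_obs(); print(o["eef_pos"],o["wrist_force"],o["opening"])
b=ctrl.camera("wrist"); cv2.imwrite("pics/w5.png",b[:,:,::-1])
b=ctrl.camera("scene"); cv2.imwrite("pics/s5.png",cv2.resize(b[130:270,100:260,::-1],None,fx=4,fy=4,interpolation=cv2.INTER_CUBIC))
E
```

```text
time_s: 6.15
eef_pos: [0.4409, 0.2476, 0.1281]
eef_rot: [-0.026, 0.029, 0.707, -0.706]
wrist_force: [-0.1, 0.6, -1.5]
opening: 0.662
[0.44090067 0.24757954 0.12810051] [-0.0905299   0.63323603 -1.54132105] 0.6620017788803284
```

View pics/w5.png

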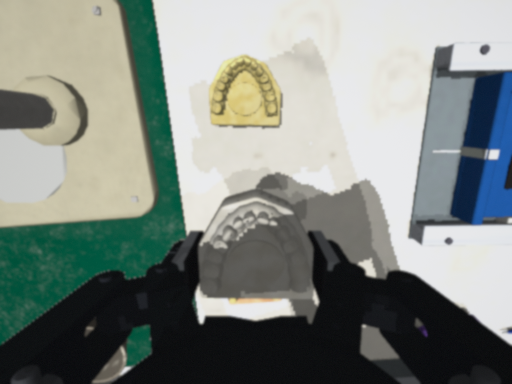

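View pics/s5.png

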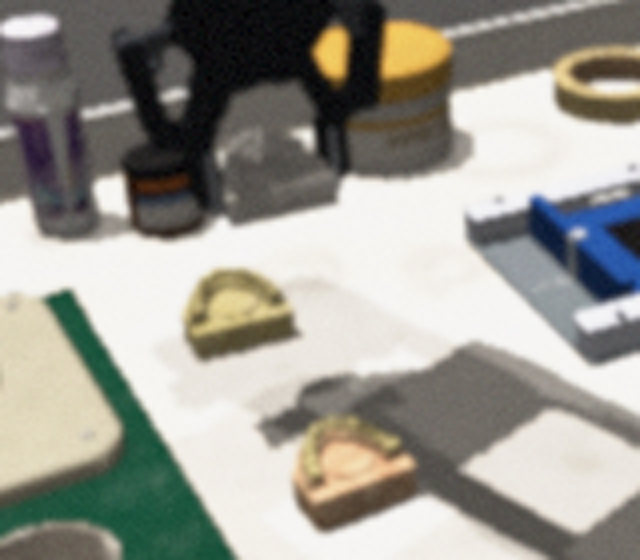

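```bash
python3 -m pendant '[0.002,-0.028,0,0,0,9,0.05,0.002,-0.028,0,0,0,9,0.05,0.002,-0.028,0,0,0,9,0.05,0.002,-0.028,0,0,0,9,0.05,0.002,-0.028,0,0,0,9,0.05,0.002,-0.028,0,0,0,9,0.05,0.002,-0.028,0,0,0,9,0.05,0.002,-0.028,0,0,0,9,0.05,0.002,-0.028,0,0,0,9,0.05,0.002,-0.028,0,0,0,10,0.05,0,0,0,0,0,0,0.05,0,0,0,0,0,0,0.05]'
python3 - <<'E'
from h import *
o=ctrl.get_obs(); print(o["eef_pos"],o["wrist_force"],o["opening"]); print(rot(o["eef_rot"]).as_matrix().round(3))
b=ctrl.camera("wrist"); cv2.imwrite("pics/w6.png",b[:,:,::-1])
zb=o["eef_pos"][2]+.0033
for px in [(255,192),(203,297),(308,297),(205,240),(305,240)]:
    for h in (0,.02): print(px,h,(p2w("wrist",*px,zb+h,o)-o["eef_pos"]).round(4))
b=ctrl.camera("scene"); cv2.imwrite("pics/s6.png",cv2.resize(b[100:240,180:380,::-1],None,fx=4,fy=4,interpolation=cv2.INTER_CUBIC))
E
```

```text
time_s: 7.75
eef_pos: [0.4588, -0.032, 0.1252]
eef_rot: [0.484, -0.484, 0.516, -0.515]
wrist_force: [0.1, 0.2, -1.8]
opening: 0.665
[ 0.45879283 -0.03202917  0.12516227] [ 0.11012425  0.18958553 -1.83407893] 0.6649425746734183
[[-0.063 -0.002  0.998]
 [-0.998  0.001 -0.063]
 [-0.001 -1.    -0.002]]
(255, 192) 0 [0.0022 0.031  0.0033]
(255, 192) 0.02 [0.0026 0.0362 0.0233]
(203, 297) 0 [-0.0327 -0.0313  0.0033]
(203, 297) 0.02 [-0.0273 -0.0172  0.0233]
(308, 297) 0 [ 0.0295 -0.0351  0.0033]
(308, 297) 0.02 [ 0.026  -0.0205  0.0233]
(205, 240) 0 [-0.0274  0.0052  0.0033]
(205, 240) 0.02 [-0.0227  0.014   0.0233]
(305, 240) 0 [0.0283 0.0017 0.0033]
(305, 240) 0.02 [0.0249 0.0111 0.0233]
```

View pics/w6.png

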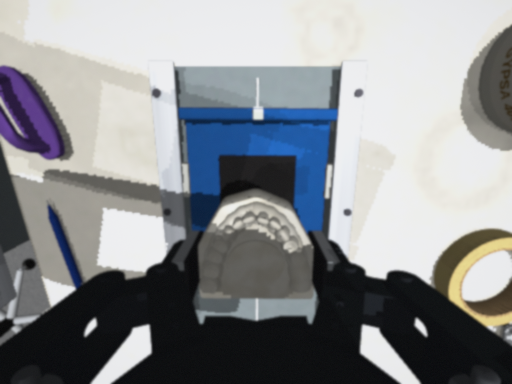

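View pics/s6.png

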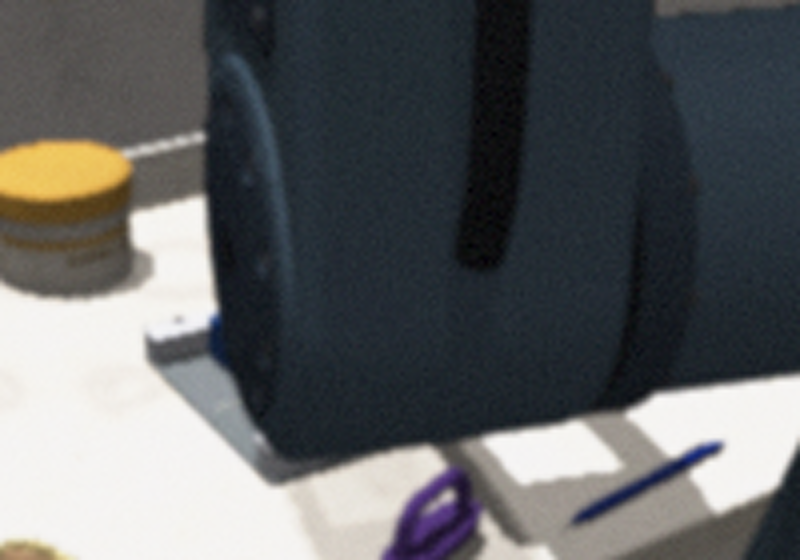

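```bash
python3 - <<'E'
from h import *
o=ctrl.get_obs(); P=lambda u,v,z:p2w("wrist",u,v,z,o).round(4)
print("pad rear corners",P(219,155.5,.016),P(296,155.5,.016))
print("wall top outer",P(181,108,.036),P(337,108,.036),"inner top",P(258,120,.036),"stripe top",P(258,108,.036))
print("guide end",P(178,66,.004),P(338,66,.004),"rails inner",P(165,66,.026), P(350,66,.026))
print("centre line",P(258,80,.004),P(257.5,310,.004))
E
```

```text
pad rear corners [0.428 0.007 0.016] [0.4993 0.0027 0.016 ]
wall top outer [0.4036 0.0496 0.036 ] [0.5307 0.0419 0.036 ] inner top [0.4658 0.0364 0.036 ] stripe top [0.4664 0.0458 0.036 ]
guide end [0.3974 0.0873 0.004 ] [0.5401 0.0786 0.004 ] rails inner [0.3923 0.0836 0.026 ] [0.5436 0.0744 0.026 ]
centre line [0.4681 0.0714 0.004 ] [ 0.4534 -0.172   0.004 ]
```

```bash
python3 -m pendant '[0.002,-0.005,-0.02,0,0,0,0.05,0,0,-0.03,0,0,0,0.05,0,0,-0.025,0,0,0,0.05,0,0,-0.015,0,0,0,0.05,0,0,-0.01,0,0,0,0.05,0,0,-0.006,0,0,0,0.05,0,0,0,0,0,0,0.05]'
python3 - <<'E'
from h import *
o=ctrl.get_obs(); print(o["eef_pos"],o["wrist_force"],o["opening"])
b=ctrl.camera("wrist"); cv2.imwrite("pics/w7.png",b[:,:,::-1])
E
```

```text
time_s: 8.72
eef_pos: [0.4619, -0.0377, 0.0203]
eef_rot: [-0.485, 0.485, -0.515, 0.515]
wrist_force: [0.1, -0.4, -1.4]
opening: 0.664
[ 0.46185477 -0.03767184  0.02034439] [ 0.10181688 -0.41847445 -1.44514489] 0.6641325911548126
```

View pics/w7.png

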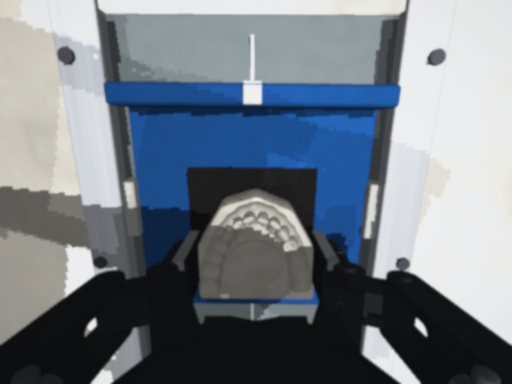

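```bash
python3 -m pendant '[0,0,-0.004,0,0,0,0.05,0,0,-0.002,0,0,0,0.05,0,0,0,0,0,0,0.05]'; python3 -m pendant '[0,0,-0.001,0,0,0,0.05,0,0,0,0,0,0,0.05]'
```

```text
time_s: 9.15
eef_pos: [0.4616, -0.0377, 0.0142]
eef_rot: [0.485, -0.485, 0.515, -0.515]
wrist_force: [0.3, -0.2, -1.2]
opening: 0.66
time_s: 9.4
eef_pos: [0.4617, -0.0377, 0.0132]
eef_rot: [0.485, -0.485, 0.515, -0.515]
wrist_force: [0.1, 0.1, -1.5]
opening: 0.656
```

```bash
python3 -m pendant '[0,0,-0.001,0,0,0,0.05,0,0,0,0,0,0,0.05]'
```

```text
time_s: 9.65
eef_pos: [0.4619, -0.0377, 0.0127]
eef_rot: [-0.485, 0.485, -0.515, 0.515]
wrist_force: [-2.2, 0.4, 4.6]
opening: 0.664
```

```bash
python3 -m pendant '[0,0,0,0,0,0,0.062,0,0,0,0,0,0,0.068,0,0,0,0,0,0,0.078,0,0,0,0,0,0,0.078,0,0,0,0,0,0,0.078,0,0,0,0,0,0,0.078]'
python3 - <<'E'
from h import *
o=ctrl.get_obs(); print(o["eef_pos"],o["wrist_force"],o["opening"])
b=ctrl.camera("wrist"); cv2.imwrite("pics/w8.png",b[:,:,::-1])
E
```

```text
time_s: 10.4
eef_pos: [0.4617, -0.0377, 0.0123]
eef_rot: [0.485, -0.485, 0.515, -0.515]
wrist_force: [0.4, 1.1, -0.5]
opening: 0.91
[ 0.46173682 -0.03768734  0.01227868] [ 0.35470917  1.10712913 -0.49818546] 0.9098196969659075
```

View pics/w8.png

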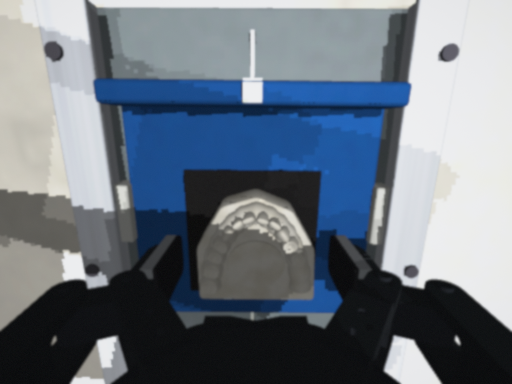

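```bash
python3 -m pendant '[0,0,0.01,0,0,0,0.078,0,0,0.02,0,0,0,0.078,0,0,0.03,0,0,0,0.078,0,0,0.04,0,0,0,0.078,0,0.04,0.03,0,0,0,0.04,0,0.04,0,0,0,0,0,0,0.05,0,0,0,0,0,0,0.012,0,0,0,0,0,0,0,0,0,0,0,0]'
python3 - <<'E'
from h import *
o=ctrl.get_obs(); print(o["eef_pos"],o["wrist_force"],o["opening"],o["time_s"])
b=ctrl.camera("wrist"); cv2.imwrite("pics/w9.png",b[:,:,::-1])
for t,z in (("cast_white",.03),("cast_white",.016)):
    s=ctrl.silhouettes(t,"wrist")
    if s: print(s[0]["score"],s[0]["bbox"],rect(s[0]["mask"],"wrist",z,o))
b=ctrl.camera("top"); cv2.imwrite("pics/t9.png",cv2.resize(b[140:260,140:400,::-1],None,fx=3,fy=3,interpolation=cv2.INTER_CUBIC))
E
```

```text
time_s: 11.58
eef_pos: [0.4617, 0.1046, 0.1426]
eef_rot: [-0.485, 0.485, -0.514, 0.514]
wrist_force: [0.1, -0.6, 0.1]
opening: -0.001
[0.46169761 0.10464021 0.14262529] [ 0.13872094 -0.58511817  0.11321298] -0.001045296931195058 11.575
0.54 [252.5, 304.6, 258.9, 320.6] (array([ 0.45470695, -0.02884643]), ((454.65679931640625, -28.809518814086914), (23.293710708618164, 10.007569313049316), 86.67023468017578))
0.54 [252.5, 304.6, 258.9, 320.6] (array([ 0.45409061, -0.0398541 ]), ((454.03778076171875, -39.81517028808594), (24.571712493896484, 10.556626319885254), 86.67024230957031))
```

View pics/w9.png

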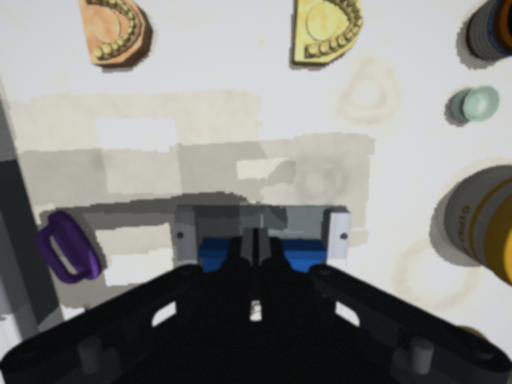

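View pics/t9.png

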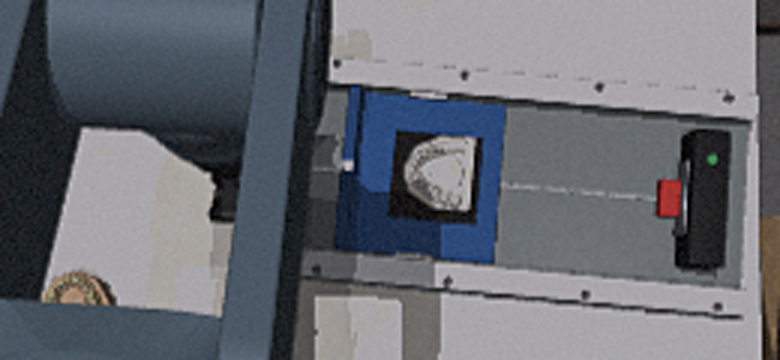

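```bash
python3 -m pendant '[0.003,-0.01,-0.04,0,0,0,0,0.003,-0.009,-0.04,0,0,0,0,0.0005,0,-0.03,0,0,0,0,0,0,-0.015,0,0,0,0,0,0,-0.004,0,0,0,0,0,0,0,0,0,0,0]'
python3 - <<'E'
from h import *
o=ctrl.get_obs(); print(o["eef_pos"],o["wrist_force"],o["opening"],o["time_s"])
print(rot(o["eef_rot"]).as_matrix().round(3))
b=ctrl.camera("wrist"); cv2.imwrite("pics/w10.png",b[:,:,::-1])
E
```

```text
time_s: 12.52
eef_pos: [0.4689, 0.0851, 0.0139]
eef_rot: [-0.485, 0.484, -0.515, 0.515]
wrist_force: [0.4, 0.4, -0.2]
opening: 0.002
[0.46889914 0.08512203 0.01394412] [ 0.43170508  0.35469003 -0.21955479] 0.0018660779066055398 12.525
[[-0.06   0.001  0.998]
 [-0.998 -0.    -0.06 ]
 [ 0.    -1.     0.001]]
```

View pics/w10.png

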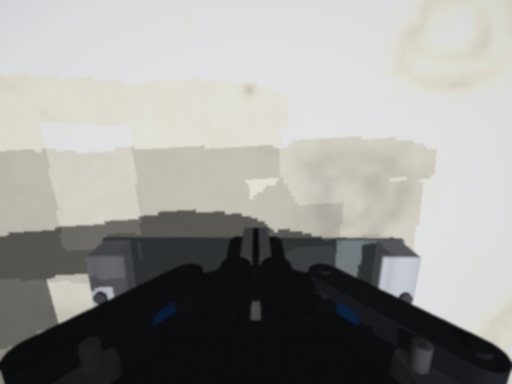

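```bash
python3 -m pendant '[-0.0013,-0.005,0,0,0,0,0,-0.0003,-0.005,0,0,0,0,0,-0.0003,-0.005,0,0,0,0,0,-0.0003,-0.005,0,0,0,0,0,-0.0001,-0.002,0,0,0,0,0,-0.0001,-0.002,0,0,0,0,0]'; python3 -m pendant '[-0.0001,-0.002,0,0,0,0,0,-0.0001,-0.002,0,0,0,0,0,-0.0001,-0.002,0,0,0,0,0]'
```

```text
time_s: 13.32
eef_pos: [0.4658, 0.0611, 0.0133]
eef_rot: [0.485, -0.485, 0.515, -0.515]
wrist_force: [-0.7, 0.6, -0.0]
opening: -0.001
time_s: 13.7
eef_pos: [0.4655, 0.0556, 0.0133]
eef_rot: [0.485, -0.485, 0.515, -0.515]
wrist_force: [-0.0, 3.5, 0.6]
opening: 0.0
```

```bash
python3 -m pendant '[-0.0001,-0.002,0,0,0,0,0,-0.0001,-0.002,0,0,0,0,0,-0.0001,-0.002,0,0,0,0,0,-0.0001,-0.002,0,0,0,0,0]'
```

```text
time_s: 14.2
eef_pos: [0.4651, 0.0472, 0.0133]
eef_rot: [0.485, -0.485, 0.515, -0.515]
wrist_force: [-0.9, 3.5, -0.6]
opening: 0.003
```

```bash
python3 -m pendant '[-0.0002,-0.003,0,0,0,0,0,-0.0002,-0.004,0,0,0,0,0,-0.0002,-0.004,0,0,0,0,0,-0.0003,-0.004,0,0,0,0,0,-0.0002,-0.004,0,0,0,0,0,-0.0003,-0.004,0,0,0,0,0,-0.0002,-0.004,0,0,0,0,0,-0.0003,-0.003,0,0,0,0,0]'; python3 - <<'E'
from h import *
o=ctrl.get_obs(); print(o["torque"],o["wrist_force"])
b=ctrl.camera("top"); cv2.imwrite("pics/t11.png",cv2.resize(b[140:260,140:400,::-1],None,fx=3,fy=3,interpolation=cv2.INTER_CUBIC))
E
```

```text
time_s: 15.2
eef_pos: [0.4632, 0.017, 0.0133]
eef_rot: [-0.485, 0.485, -0.515, 0.515]
wrist_force: [0.5, 2.8, -0.9]
opening: -0.0
[ 0.55256359 -0.04987434 -0.02733296] [ 0.50570309  2.77192931 -0.93816872]
```

View pics/t11.png

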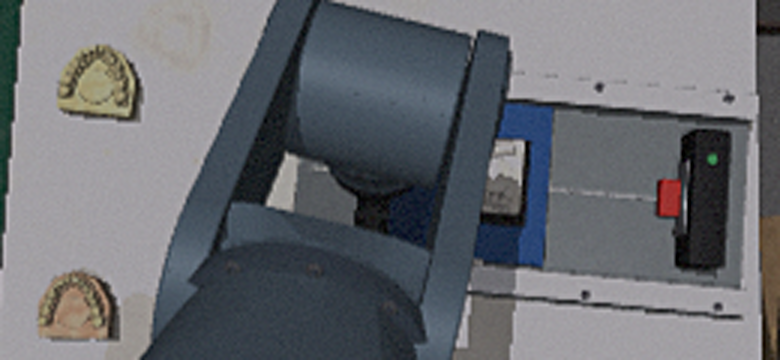

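```bash
python3 -m pendant '[-0.0002,-0.003,0,0,0,0,0,-0.0002,-0.004,0,0,0,0,0,-0.0003,-0.004,0,0,0,0,0,-0.0002,-0.004,0,0,0,0,0,-0.0003,-0.004,0,0,0,0,0,-0.0002,-0.004,0,0,0,0,0,-0.0003,-0.004,0,0,0,0,0,-0.0002,-0.004,0,0,0,0,0,-0.0003,-0.004,0,0,0,0,0,-0.0002,-0.004,0,0,0,0,0,-0.0002,-0.004,0,0,0,0,0,-0.0002,-0.004,0,0,0,0,0]'; python3 -m pendant '[-0.0002,-0.003,0,0,0,0,0,-0.0002,-0.003,0,0,0,0,0,-0.0001,-0.002,0,0,0,0,0,-0.0001,-0.002,0,0,0,0,0,-0.0001,-0.002,0,0,0,0,0]'
```

```text
time_s: 16.75
eef_pos: [0.4604, -0.03, 0.0133]
eef_rot: [0.485, -0.485, 0.515, -0.515]
wrist_force: [0.2, 2.5, -0.9]
opening: 0.002
time_s: 17.38
eef_pos: [0.4597, -0.0418, 0.0133]
eef_rot: [0.485, -0.485, 0.515, -0.515]
wrist_force: [0.4, 3.5, -1.7]
opening: 0.006
```

```bash
python3 -m pendant '[-0.0001,-0.002,0,0,0,0,0,-0.0001,-0.002,0,0,0,0,0,-0.0002,-0.002,0,0,0,0,0,-0.0001,-0.002,0,0,0,0,0,-0.0001,-0.002,0,0,0,0,0,-0.0001,-0.002,0,0,0,0,0]'; python3 -m pendant '[-0.0001,-0.002,0,0,0,0,0,-0.0001,-0.002,0,0,0,0,0,-0.0001,-0.002,0,0,0,0,0]';python3 -m pendant '[-0.0001,-0.002,0,0,0,0,0,-0.0001,-0.002,0,0,0,0,0]'; python3 - <<'E'
from h import *
o=ctrl.get_obs(); print(o["torque"],o["wrist_force"])
b=ctrl.camera("top"); cv2.imwrite("pics/t12.png",cv2.resize(b[140:260,140:400,::-1],None,fx=3,fy=3,interpolation=cv2.INTER_CUBIC))
E
```

```text
time_s: 18.12
eef_pos: [0.459, -0.0538, 0.0133]
eef_rot: [0.485, -0.485, 0.515, -0.515]
wrist_force: [0.3, 3.2, -1.5]
opening: 0.002
time_s: 18.5
eef_pos: [0.4587, -0.0598, 0.0133]
eef_rot: [0.485, -0.485, 0.515, -0.515]
wrist_force: [0.3, 2.7, -1.3]
opening: -0.005
time_s: 18.75
eef_pos: [0.4585, -0.0638, 0.0133]
eef_rot: [0.485, -0.485, 0.515, -0.515]
wrist_force: [-0.4, 2.0, -0.4]
opening: 0.001
[ 0.43435028 -0.04562866  0.0534398 ] [-0.39375479  1.95392263 -0.38134946]
```

View pics/t12.png

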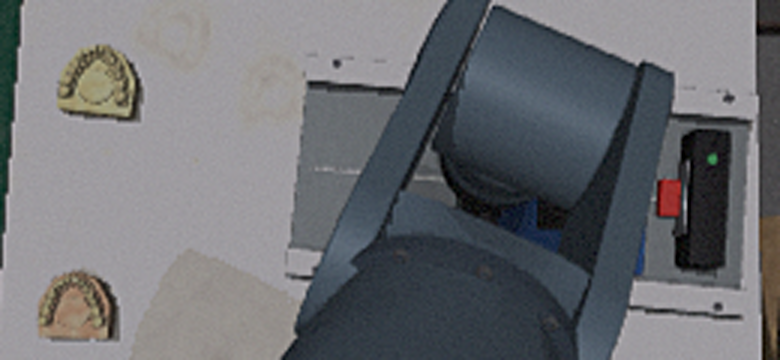

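```bash
for i in 1; do python3 -m pendant '[-0.0001,-0.0015,0,0,0,0,0,-0.0001,-0.0015,0,0,0,0,0]'; done; python3 -m pendant '[-0.0001,-0.001,0,0,0,0,0,-0.0001,-0.001,0,0,0,0,0]'; python3 -m pendant '[-0.0001,-0.001,0,0,0,0,0,0,-0.001,0,0,0,0,0]'; python3 -m pendant '[-0.0001,-0.001,0,0,0,0,0,0,-0.001,0,0,0,0,0]'
```

```text
time_s: 19.05
eef_pos: [0.4583, -0.0668, 0.0133]
eef_rot: [0.485, -0.485, 0.515, -0.515]
wrist_force: [1.0, 3.2, -1.1]
opening: -0.001
time_s: 19.3
eef_pos: [0.4581, -0.0687, 0.0133]
eef_rot: [-0.485, 0.485, -0.515, 0.515]
wrist_force: [-0.8, 3.6, -1.6]
opening: 0.003
time_s: 19.55
eef_pos: [0.458, -0.0707, 0.0133]
eef_rot: [0.485, -0.485, 0.515, -0.515]
wrist_force: [0.1, 3.4, -1.8]
opening: 0.004
time_s: 19.8
eef_pos: [0.4579, -0.0721, 0.0133]
eef_rot: [0.485, -0.484, 0.515, -0.515]
wrist_force: [1.7, 8.3, 1.3]
opening: 0.002
```

```bash
python3 -m pendant '[-0.0001,-0.001,0,0,0,0,0,0,-0.001,0,0,0,0,0]'; python3 -m pendant '[-0.0001,-0.001,0,0,0,0,0,0,-0.001,0,0,0,0,0]'; python3 -m pendant '[-0.0001,-0.001,0,0,0,0,0]'; python3 -m pendant '[0,-0.001,0,0,0,0,0]'
```

```text
time_s: 20.05
eef_pos: [0.4578, -0.0738, 0.0133]
eef_rot: [0.485, -0.484, 0.515, -0.514]
wrist_force: [0.6, 8.3, 1.6]
opening: 0.0
time_s: 20.3
eef_pos: [0.4576, -0.0757, 0.0133]
eef_rot: [0.485, -0.484, 0.515, -0.514]
wrist_force: [0.9, 9.3, 1.0]
opening: 0.001
time_s: 20.42
eef_pos: [0.4576, -0.0767, 0.0133]
eef_rot: [0.485, -0.484, 0.515, -0.514]
wrist_force: [0.7, 7.5, 1.7]
opening: 0.003
time_s: 20.55
eef_pos: [0.4575, -0.0777, 0.0133]
eef_rot: [0.485, -0.484, 0.515, -0.514]
wrist_force: [0.4, 8.2, 1.1]
opening: 0.001
```

```bash
python3 -m pendant '[0,-0.001,0,0,0,0,0]'; python3 -m pendant '[0,-0.0005,0,0,0,0,0]';  python3 -m pendant '[0,-0.0005,0,0,0,0,0]'
```

```text
time_s: 20.68
eef_pos: [0.4575, -0.0787, 0.0133]
eef_rot: [0.485, -0.484, 0.515, -0.514]
wrist_force: [1.7, 7.9, 1.6]
opening: 0.001
time_s: 20.8
eef_pos: [0.4575, -0.0792, 0.0133]
eef_rot: [0.485, -0.484, 0.515, -0.514]
wrist_force: [1.0, 8.8, 1.5]
opening: -0.004
time_s: 20.92
eef_pos: [0.4575, -0.0797, 0.0133]
eef_rot: [0.485, -0.484, 0.515, -0.514]
wrist_force: [0.7, 8.3, 2.3]
opening: 0.002
```

```bash
python3 -m pendant '[0,-0.0005,0,0,0,0,0]'; python3 -m pendant '[0,0,0,0,0,0,0]'
```

```text
time_s: 21.05
eef_pos: [0.4575, -0.0801, 0.0133]
eef_rot: [0.485, -0.484, 0.515, -0.514]
wrist_force: [1.4, 11.0, 2.3]
opening: 0.002
time_s: 21.18
eef_pos: [0.4575, -0.0801, 0.0133]
eef_rot: [0.485, -0.484, 0.515, -0.514]
wrist_force: [1.0, 9.2, 2.4]
opening: 0.0
```

```bash
python3 -m pendant '[0,-0.0005,0,0,0,0,0]'; python3 -m pendant '[0,0,0,0,0,0,0]'
```

```text
time_s: 21.3
eef_pos: [0.4575, -0.0801, 0.0133]
eef_rot: [0.485, -0.484, 0.516, -0.514]
wrist_force: [2.1, 12.9, 2.6]
opening: 0.005
time_s: 21.42
eef_pos: [0.4575, -0.0801, 0.0133]
eef_rot: [0.485, -0.484, 0.516, -0.514]
wrist_force: [1.0, 12.4, 3.6]
opening: 0.001
```

```bash
python3 -m pendant '[0,-0.0005,0,0,0,0,0,0,0,0,0,0,0,0]'; python3 -m pendant '[0,0.003,0,0,0,0,0,0.0003,0.005,0,0,0,0,0,0.0006,0.01,0,0,0,0,0,0.0006,0.01,0,0,0,0,0,0.001,0.02,0.02,0,0,0,0,0,0.02,0.04,0,0,0,0,0,0.04,0.05,0,0,0,0,0,0.05,0.05,0,0,0,0,0,0.05,0,0,0,0,0,0,0.05,0,0,0,0,0,0,0,0,0,0,0,0]'; python3 - <<'E'
from h import *
o=ctrl.get_obs(); print(o["eef_pos"],o["wrist_force"],o["time_s"])
b=ctrl.camera("top"); cv2.imwrite("pics/t13.png",cv2.resize(b[140:260,140:400,::-1],None,fx=3,fy=3,interpolation=cv2.INTER_CUBIC))
b=b.astype(int); sub=np.zeros(b.shape[:2],bool); sub[150:240,230:372]=1
blue=(b[:,:,2]>b[:,:,0]+40)&sub; m,r=rect(blue,"top",.014); print("blue",r)
b=ctrl.camera("scene"); cv2.imwrite("pics/s13.png",cv2.resize(b[130:240,200:380,::-1],None,fx=4,fy=4,interpolation=cv2.INTER_CUBIC))
E
```

```text
time_s: 21.68
eef_pos: [0.4575, -0.0801, 0.0133]
eef_rot: [0.485, -0.484, 0.516, -0.514]
wrist_force: [0.9, 14.4, 3.5]
opening: 0.0
time_s: 23.05
eef_pos: [0.4593, 0.1724, 0.1664]
eef_rot: [0.486, -0.486, 0.514, -0.513]
wrist_force: [0.2, -0.7, -0.3]
opening: 0.003
[0.45930959 0.17236838 0.16638773] [ 0.18378521 -0.67375763 -0.32405889] 23.05
blue ((456.9558410644531, -156.60899353027344), (127.76432800292969, 135.25930786132812), 86.52484130859375)
```

View pics/t13.png

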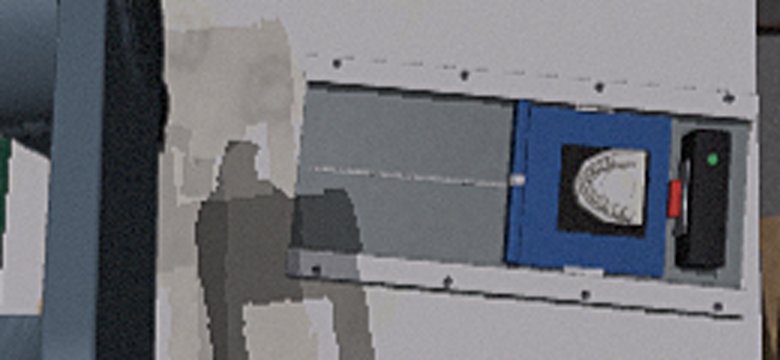

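View pics/s13.png

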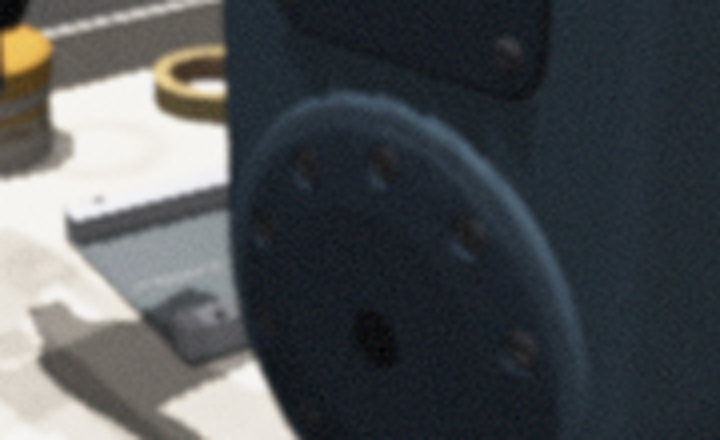

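```bash
python3 - <<'E'
from h import *
b=ctrl.camera("top").astype(int)
s=ctrl.silhouettes("cast_white","top")[0]; print(s["score"],rect(s["mask"],"top",.032)[1])
sub=np.zeros(b.shape[:2],bool); sub[183:225,322:358]=1
r=rect((b.max(2)<60)&sub,"top",.016)[1]; print("pad",r)
for t in("cast_tan","cast_yellow"):
    for q in ctrl.silhouettes(t,"top")[:1]: print(t,q["score"],rect(q["mask"],"top",.015)[1])
print(ctrl.get_obs()["wrist_force"]); ctrl.hand_in()
E
```

```text
0.7 ((455.72174072265625, -169.0111846923828), (55.05484390258789, 58.698307037353516), 89.82041931152344)
pad ((454.75830078125, -168.28402709960938), (72.601318359375, 70.59776306152344), 86.38005065917969)
cast_tan 0.22 ((454.9486083984375, -155.36209106445312), (130.0068359375, 139.5965576171875), 86.83590698242188)
cast_yellow 0.29 ((454.2354736328125, -153.78326416015625), (134.390869140625, 138.8582763671875), 84.7538070678711)
[ 1.05158038 -0.35011116 -0.76728742]
the job is handed in; nothing more can be done
```

I set the white cast on the tray's pad and released it. Then I pushed the tray along its centre line until it stopped dead against the seat switch, backed the arm away and handed the job in at about 23 s of the 64 s allowed.

- **Push force:** The tray slid with about 2–4 N. After it met the plunger the force was 7–9 N over about 8 mm. At the stop, the position no longer changed while the force rose to about 14 N, well under the 45 N limit.
- **Plunger:** The last top picture shows the red plunger about 9 mm shorter than at the start, which fits its full 8 mm travel. I could not read the joint directly.
- **Cast and tray:** After I let go, the cast's measured centre was about 1–2 mm from the pad's centre. The tray's origin came out at roughly 0.054 m along the guide, inside the expected range.
- **Other casts:** The final check of the tan and yellow casts failed. The arm hid them from the top camera, and the network marked the tray instead, with low scores of 0.22 and 0.29. A picture taken during the push, well after I lifted the white cast, showed both at their starting pixels, and I did not go near them after that.

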